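Tip the axle nuts out of the sorting scoop into the blue stock bin

ROBOT

A 7-joint arm with a two-finger parallel gripper is mounted at the origin on the work surface. World frame = base frame: x ahead of the robot, y to its left, z up, the work surface at z = 0. Lengths are in m, angles in rad, forces in N, time in s.
With the tool pointing down it reaches from about 0.425 to 0.925 m from the base axis. Payload 6.8 kg.
Tool frame: the origin (TCP) lies at the very end of the fingers, on their centre line; the grasp point (between the pads) lies 19 mm behind it; z points along the fingers, x is the direction in which the jaws open and shut, and the axes are right-handed (so a half turn about z gives the same grasp; the last joint's range is limited). The gripper opens to 85 mm and grips with 20 to 120 N. Pads are 22 mm wide; open, the fingers measure 114 mm over their backs; the gripper's body (76 mm by 85 mm) begins 54 mm behind the grasp point. The pads swing forward as they close: fully open they stand 13 mm farther back than shut.
Start: joints at [-1.338, 0.477, 0.022, 1.555, -0.011, 1.109, -0.083], TCP at [0.226, 0.636, 0.231] pointing down, gripper open.
Joint ranges: [-2.96, 2.96], [-0.34, 2.1], [-1.41, 1.46], [0.24, 2.44], [-1.37, 4.51], [0.17, 1.92], [-2.96, 2.96]. Speed limits (rad/s): [2.39, 2.39, 3.14, 3.14, 3.14, 3.14, 3.14].

INTERFACE

Orientations are given as a rotation vector (axis times angle).
In Python, from bench import get_obs, imaging, hand_in gives the robot as it stands.
- The arm moves only by the tool send_rows, never from a script. Its argument "motion" is a list of rows, each an object with "dp": the shift along the world's x, y, z in m, a list of three; "rot": the turn, a rotation vector about the world's x, y, z in rad, a list of three; "grip": the finger opening in m, from 0 to 0.0854. In form: [{"dp": [dx, dy, dz], "rot": [ax, ay, az], "grip": grip}, ...]. A call has 1 to 20 rows; each row shifts and turns the pose as measured when the row begins; what a row does not reach is not made up. A row lasts 1/8 s, in which the tool goes at most 62.5 mm and 10.7 degrees, less where a joint would pass 70% of its speed; a pose out of reach is approached as far as the arm can. A call is refused whole if a number of a shift passes 0.0625 or a number of a turn 0.188, either way. A call with a gripper value outside its range is refused whole. The fingers move at their own pace and stop on an object; "grip_force" is the grip in N (left out, the last holds). Time passes only in rows, so rows that do not move let the fingers close. It gives the time, the measured TCP pose, the force and the opening at its end, in the units of the state.
- get_obs(): the state, without advancing time (a new reading comes with each control period).
- imaging.grab_frame(name): name is "side" or "top"; returns a dict with "img" (384x512x3 uint8, red, green, blue), "fx", "fy", "cx", "cy" (pixels), "D" ([k1, k2, p1, p2, k3] as OpenCV has them; the pictures are not rectified), "R" (3x3) and "t" (3): a world point X has camera coordinates R X + t. Camera axes: x right, y down, z forward; pixel columns grow to the right and rows downward; lengths in m; the calibration is good to about 2 mm. A picture is of the moment at which its call begins. There is no depth.
- hand_in(): hands the job in, once; it reports no verdict.
The state is a dict: "clock": time; "joints": joint angles; "qvel": joint speeds; "tau": joint torques, N m; "tcp_pos": TCP position; "orientation": TCP orientation; "contact_force": force on the tool from outside, world axes, zero at the start; "moment": the same for the moment, N m; "grip_width": finger opening in m.
Only numpy, scipy, OpenCV 4.12 (cv2) and the standard library are available. Lean on these libraries where they do the work, as an engineer would, in place of code of your own. Each camera call takes 0.05 s, during which the arm holds its last target. There are 200 camera calls.

TASK

Pick up the sorting scoop by its orange bar and carry it to the blue bin without spilling, then tip it so that all five axle nuts slide out over its open edge into that bin. Afterwards set the empty scoop down flat in the middle of its rubber mat; do not drop it or handle the nuts with the gripper, and leave all the bins, the tin and the wrench where they are.

Things in the scene. Friction and masses are not known exactly. Their poses are not given: they have to be found in the camera images.
- scoop: Loose aluminium sorting scoop, 0.24 to 0.39 kg: flat tray 150 long (x), 90 wide (y), sheet 3 thick; lips 25 high on both long sides and the rear end (+x); front end (-x) open. An orange handle bar crosses it high up (along y). Origin: centre of its underside; x to the rear lip, z up. Starts level on the mat, nuts aboard, mouth towards the robot within 0.7 rad (yaw 0: mouth to world -x).
- scoop_bar (a point): Centre of the scoop's orange handle bar, at (10, 0, 75) in the scoop's frame, same axes. The bar runs along y, 84 long, 16 x 16 square, held at its ends by straps 18 wide (x) that rise from the side lips to 83. It lies close above the loaded scoop's centre of mass; pinch it from above with one finger in front of and one behind it.
- scoop_mouth (a point): Middle of the scoop's open front edge, on the tray's upper face, at (-75, 0, 3) in the scoop's frame; axes as the scoop's (-x points out of the mouth).
- blue_bin: Loose open-topped blue plastic stock bin, 170 (x) x 130 (y) x 65 high, walls and floor 4 thick, 0.6 kg, empty at the start: the nuts go here. Origin: centre of its underside; z up, x along its length. Over its rim it is 140 wide.
- red_bin: Loose open-topped red plastic stock bin, 170 (x) x 130 (y) x 65 high, walls and floor 4 thick, 0.6 kg, holding spacer tubes fixed in it: a bystander. Origin: centre of its underside; z up, x along its length. Over its rim it is 140 wide.
- green_bin: Loose open-topped green plastic stock bin, 170 (x) x 130 (y) x 65 high, walls and floor 4 thick, 0.6 kg, holding bolts fixed in it: a bystander. Origin: centre of its underside; z up, x along its length. Over its rim it is 140 wide.
- mat: Black rubber mat, 220 (x) x 150 (y) x 3 thick, fixed to the bench; the scoop's place. Origin: centre of its underside, on the bench.
- nut0: One of five alike brass-coloured hexagonal axle nuts, 24 across flats, 28 across corners, 14 high, 35 g, lying loose in the scoop (it starts to slide when the scoop is tilted by about 15 to 25 degrees). Origin: centre of its underside.
- nut1: One of five alike brass-coloured hexagonal axle nuts, 24 across flats, 28 across corners, 14 high, 35 g, lying loose in the scoop (it starts to slide when the scoop is tilted by about 15 to 25 degrees). Origin: centre of its underside.
- nut2: One of five alike brass-coloured hexagonal axle nuts, 24 across flats, 28 across corners, 14 high, 35 g, lying loose in the scoop (it starts to slide when the scoop is tilted by about 15 to 25 degrees). Origin: centre of its underside.
- nut3: One of five alike brass-coloured hexagonal axle nuts, 24 across flats, 28 across corners, 14 high, 35 g, lying loose in the scoop (it starts to slide when the scoop is tilted by about 15 to 25 degrees). Origin: centre of its underside.
- nut4: One of five alike brass-coloured hexagonal axle nuts, 24 across flats, 28 across corners, 14 high, 35 g, lying loose in the scoop (it starts to slide when the scoop is tilted by about 15 to 25 degrees). Origin: centre of its underside.
- grease_tin: Loose grease tin with a yellow label, 72 in diameter, 60 high, 0.3 kg, beyond the bins: a bystander. Origin: centre of its underside.
- wrench: Loose steel wrench, 180 long, lying beyond the bins: a bystander. Origin: centre of its underside.
Mind the look-alikes: they are no part of the job. There is more than one size of the blue_bin; the one meant has the size given above.

How it is judged:
By the outcome, as a careful person would: the job done as asked, in the order asked, and still so for the second after the job is handed in, with the robot touching nothing.
It also fails if it takes over 58 s, if anything falls off the work surface, if the arm or the gripper's body presses on something with over 40 N, if the wrist force passes 120 N, or if a joint passes its speed limit or range.

## Working session

There is one attempt and no reset: what is moved stays moved. The work goes in short steps, Python scripts to look and compute and a tool call to move; the robot and the scene stay as the last step left them, time stands still between calls to the robot, and variables do not carry over. Pictures are saved under pics/ and viewed, about 8 in all and at most 12, crops included, and the job is handed in when it is done.

Besides the shell and the picture viewer there is one more tool, called by a JSON object that holds its "api" and its "payload", one argument or row to a line. send_rows: Moves the arm, as the interface text tells. Its arguments: {"type":"object","properties":{"motion":{"type":"array","items":{"type":"object","properties":{"dp":{"type":"array","items":{"type":"number"}},"rot":{"type":"array","items":{"type":"number"}},"grip":{"type":"number"}}}},"grip_force":{"type":"number"}},"required":["motion"]}

```bash
mkdir -p pics; cat > h.py <<'E'
import numpy as np, cv2
from bench import get_obs, imaging, hand_in
def grab(n,f=None):
    d=imaging.grab_frame(n)
    if f: cv2.imwrite('pics/'+f,d['img'][:,:,::-1])
    d['K']=np.array([[d['fx'],0,d['cx']],[0,d['fy'],d['cy']],[0,0,1.]]);d['R']=np.array(d['R']);d['t']=np.array(d['t']);d['D']=np.array(d['D'],float)
    return d
def ray(d,uv,z):
    p=cv2.undistortPoints(np.array([[uv]],float),d['K'],d['D'])[0,0]
    r=d['R'].T@np.array([p[0],p[1],1]);c=-d['R'].T@d['t']
    return c+r*(z-c[2])/r[2]
def proj(d,X):
    return cv2.projectPoints(np.array(X,float).reshape(-1,1,3),cv2.Rodrigues(d['R'])[0],d['t'],d['K'],d['D'])[0][:,0]
E
python3 - <<'E'
from h import *
ims=[]
for n in('top','side'):
    d=grab(n); print(n,-d['R'].T@d['t'],d['R'].round(3).tolist(),d['fx'])
    cv2.imwrite(f'pics/{n}0.png',cv2.resize(d['img'][:,:,::-1],(800,600),interpolation=cv2.INTER_CUBIC))
    np.save(n+'cal.npy',d,allow_pickle=True)
o=get_obs();print(o)
E
```

```text
top [0.29214604 0.00793282 1.20749809] [[0.018, -1.0, -0.013], [-0.981, -0.015, -0.191], [0.191, 0.016, -0.981]] 393.28400871630885
side [ 0.31477959 -0.92591064  0.6755903 ] [[0.979, -0.203, 0.018], [-0.094, -0.526, -0.846], [0.181, 0.826, -0.534]] 349.4039821709062
{'clock': 0.1, 'joints': array([-1.33808997,  0.47771898,  0.02235852,  1.55635127, -0.01150661,
        1.10926467, -0.08307917]), 'qvel': array([-0.00135146, -0.00116555,  0.00028188, -0.00218404, -0.00144924,
        0.00054214, -0.00079363]), 'tau': array([ 3.93833499e-03, -5.97758925e+01,  1.61354821e+00, -2.81955171e+01,
        1.29009364e-02,  5.02801646e-03,  2.84422401e-05]), 'tcp_pos': array([0.2254592 , 0.63567889, 0.23042275]), 'orientation': array([ 2.56511900e+00,  1.81199441e+00, -1.95709919e-03]), 'contact_force': array([-0.04048145, -0.18287429, -0.01172542]), 'moment': array([-0.01792522, -0.00287166,  0.0307074 ]), 'grip_width': 0.08535908281145418}
```

View pics/top0.png

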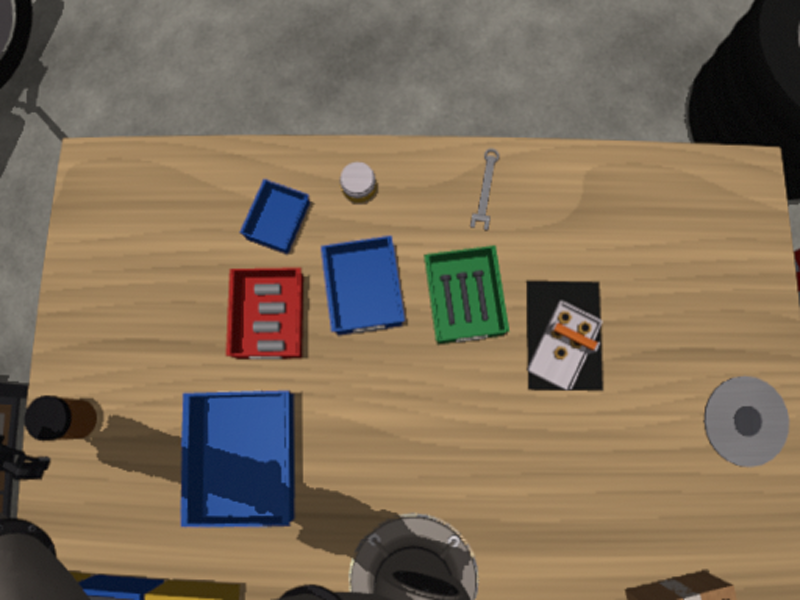

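View pics/side0.png

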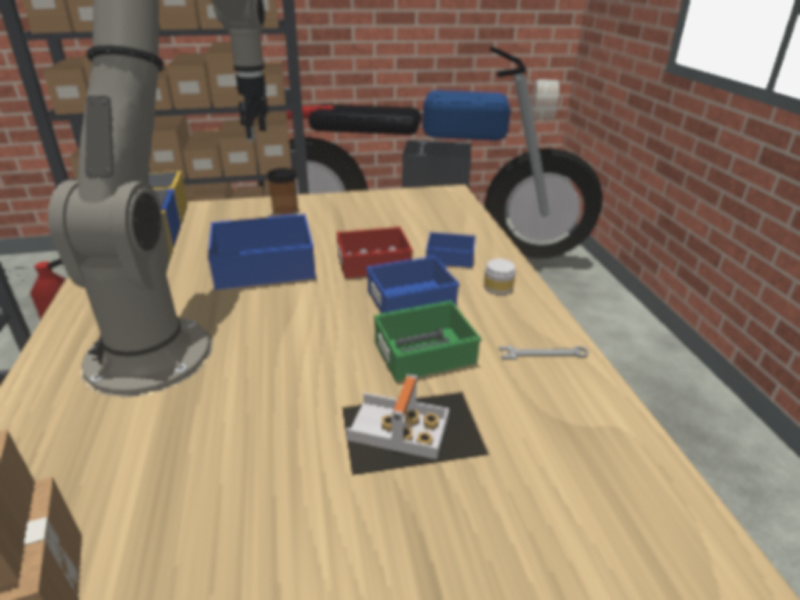

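Top view: the blue bin of the right size is at about (363,285), next to red (265,312) and green (466,295). The scoop is at about (566,345) on the mat, centred at about (565,335), with its mouth to the lower left. The other blue bins are too small or too large. I'll enlarge the view.

```bash
python3 - <<'E'
from h import *
d=np.load('topcal.npy',allow_pickle=True).item()
s=np.load('sidecal.npy',allow_pickle=True).item()
a=d['img'][170:260,325:400,::-1]; b=d['img'][145:220,195:270,::-1];c=s['img'][235:310,215:315,::-1]
A=cv2.resize(a,None,fx=6,fy=6,interpolation=cv2.INTER_CUBIC)  # 450x540
C=cv2.resize(b,None,fx=4,fy=4,interpolation=cv2.INTER_CUBIC)  # 300x300
S=cv2.resize(c,None,fx=3,fy=3,interpolation=cv2.INTER_CUBIC) #300x225
R=np.zeros((540,300,3),np.uint8);R[:300]=C;R[305:530]=S
cv2.imwrite('pics/crop1.png',np.hstack([A,R]))
E
```

```text
(no output)
```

View pics/crop1.png

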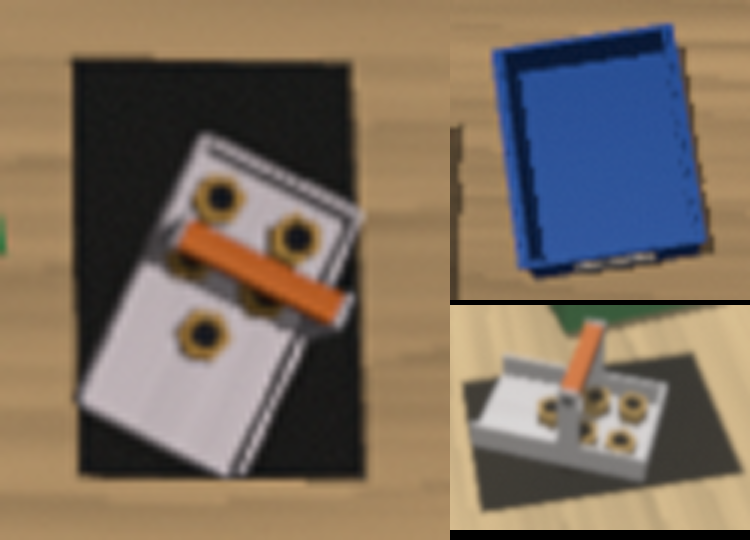

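The crop shows the bar's ends at about (183,234) and (342,311), the mat's corners at (73,60), (350,63), (363,478) and (80,475), and the bin's rim corners at (494,50), (670,27), (706,243) and (522,268).

```bash
python3 - <<'E'
from h import *
d=np.load('topcal.npy',allow_pickle=True).item()
s=np.load('sidecal.npy',allow_pickle=True).item()
A=lambda u,v,z: ray(d,(325+u/6-.42,170+v/6-.42),z)
C=lambda u,v,z: ray(d,(195+(u-450)/4-.4,145+v/4-.4),z)
m=[A(*p,.003) for p in((73,60),(350,63),(363,478),(80,475))];print('mat',np.round(m,4)[:,:2].tolist(),np.mean(m,0))
e=m[0]+m[1]-m[2]-m[3];print('mat yaw',np.arctan2(e[1],e[0]))
l,r=A(183,234,.086),A(342,311,.086);v=l-r;print('bar',l,r,(l+r)/2,np.linalg.norm(v),'yaw',np.arctan2(-v[0],v[1]))
q=[A(205,132,.028),A(362,215,.028),A(80,402,.028),A(235,476,.028)]
v=q[0]+q[1]-q[2]-q[3];print('scoop',np.mean(q,0),np.arctan2(v[1],v[0]),np.linalg.norm(v)/2)
b=[C(*p,.065) for p in((494,50),(670,27),(706,243),(522,268))];print('bin',np.round(b,4)[:,:2].tolist(),np.mean(b,0))
e=b[0]+b[1]-b[2]-b[3];print('yaw',np.arctan2(e[1],e[0]),np.linalg.norm(e)/2)
# side: bar centre
L=[(570+ -0,392),(594,322)]
for u,v in((568,390),(597,322)): print('side bar',ray(s,(215+(u-450)/3-.3,235+(v-305)/3-.3),.086))
E
```

```text
mat [[0.577, -0.2207], [0.5779, -0.3681], [0.3603, -0.3663], [0.3605, -0.2203]] [ 0.46892009 -0.29387125  0.003     ]
mat yaw -0.004969925759770583
bar [ 0.472039   -0.25664884  0.086     ] [ 0.4355734  -0.33316046  0.086     ] [ 0.4538062  -0.29490465  0.086     ] 0.08475711476244066 yaw -0.44475468862842665
scoop [ 0.44540859 -0.28902001  0.028     ] -0.4655590352173206 0.15216710333789363
bin [[0.6261, 0.1863], [0.6459, 0.0533], [0.4807, 0.0232], [0.4599, 0.1582]] [0.55317533 0.10526284 0.065     ]
yaw 0.17399847384463393 0.1682697928520049
side bar [ 0.43604248 -0.32939254  0.086     ]
side bar [ 0.47621852 -0.25309421  0.086     ]
```

Scoop yaw is about -0.455, with the bar at about (0.4545, -0.294, 0.078). The bin is at about (0.553, 0.105) with yaw 0.174. I'll move above the bar.

{"api": "send_rows", "payload": {
  "motion": [
    {"dp": [0.032, -0.044, 0], "rot": [0, 0, -0.085], "grip": 0.05},
    {"dp": [0.032, -0.044, 0], "rot": [0, 0, -0.085], "grip": 0.05},
    {"dp": [0.032, -0.044, 0], "rot": [0, 0, -0.085], "grip": 0.05},
    {"dp": [0.032, -0.044, 0], "rot": [0, 0, -0.085], "grip": 0.05},
    {"dp": [0.032, -0.044, 0], "rot": [0, 0, -0.085], "grip": 0.05},
    {"dp": [0.032, -0.044, 0], "rot": [0, 0, -0.085], "grip": 0.05},
    {"dp": [0.032, -0.044, 0], "rot": [0, 0, -0.085], "grip": 0.05},
    {"dp": [0.032, -0.044, 0], "rot": [0, 0, -0.085], "grip": 0.05},
    {"dp": [0.032, -0.044, 0], "rot": [0, 0, -0.085], "grip": 0.05},
    {"dp": [0.032, -0.044, 0], "rot": [0, 0, -0.085], "grip": 0.05}
  ]
}}

```text
clock: 1.35
tcp_pos: [0.5468, 0.1835, 0.2268]
orientation: [-3.089, -0.567, 0.01]
contact_force: [0.2, 0.7, 0.2]
grip_width: 0.05
```

```bash
cat > st.py <<'E'
from h import *
from scipy.spatial.transform import Rotation as R
o=get_obs();M=R.from_rotvec(o['orientation']).as_matrix()
print('t',round(o['clock'],2),'tcp',o['tcp_pos'].round(4),'x',M[:,0].round(3),'z',M[:,2].round(3),'\nq',o['joints'].round(3).tolist(),'F',o['contact_force'].round(2),'M',o['moment'].round(2),'w',round(o['grip_width'],4))
open('log.txt','a').write(repr([o['joints'].tolist(),o['tcp_pos'].tolist(),o['orientation'].tolist()])+'\n')
E
python3 st.py
```

```text
t 1.35 tcp [0.5468 0.1835 0.2268] x [ 0.935  0.355 -0.006] z [-0.007  0.    -1.   ] 
q [-0.73, 0.335, 0.378, 1.817, -0.146, 1.023, 0.069] F [0.25 0.69 0.21] M [ 0.1  -0.07 -0.01] w 0.05
```

{"api": "send_rows", "payload": {
  "motion": [
    {"dp": [-0.009, -0.048, -0.004], "rot": [0, 0, -0.082], "grip": 0.05},
    {"dp": [-0.009, -0.048, -0.004], "rot": [0, 0, -0.082], "grip": 0.05},
    {"dp": [-0.009, -0.048, -0.004], "rot": [0, 0, -0.082], "grip": 0.05},
    {"dp": [-0.009, -0.048, -0.004], "rot": [0, 0, -0.082], "grip": 0.05},
    {"dp": [-0.009, -0.048, -0.004], "rot": [0, 0, -0.082], "grip": 0.05},
    {"dp": [-0.009, -0.048, -0.004], "rot": [0, 0, -0.082], "grip": 0.05},
    {"dp": [-0.009, -0.048, -0.004], "rot": [0, 0, -0.082], "grip": 0.05},
    {"dp": [-0.009, -0.048, -0.004], "rot": [0, 0, -0.082], "grip": 0.05},
    {"dp": [-0.009, -0.048, -0.004], "rot": [0, 0, -0.082], "grip": 0.05},
    {"dp": [-0.009, -0.048, -0.004], "rot": [0, 0, -0.082], "grip": 0.05},
    {"dp": [0, 0, 0], "rot": [0, 0, 0], "grip": 0.05}
  ]
}}

```text
clock: 2.72
tcp_pos: [0.4516, -0.3156, 0.184]
orientation: [-3.046, 0.765, 0.01]
contact_force: [-0.1, 0.8, 0.5]
grip_width: 0.0501
```

```bash
python3 st.py
```

```text
t 2.73 tcp [ 0.4516 -0.3156  0.184 ] x [ 0.881 -0.473 -0.006] z [-0.006  0.002 -1.   ] 
q [-0.059, 0.396, 0.711, 1.934, -0.317, 0.932, 0.314] F [-0.06  0.83  0.55] M [ 0.03 -0.06  0.05] w 0.0501
```

{"api": "send_rows", "payload": {
  "motion": [
    {"dp": [0.003, 0.021, 0], "rot": [0, 0, 0.038], "grip": 0.05},
    {"dp": [0, 0, -0.035], "rot": [0, -0.006, 0], "grip": 0.05},
    {"dp": [0, 0, -0.035], "rot": [0, 0, 0], "grip": 0.05},
    {"dp": [0, 0, 0], "rot": [0, 0, 0], "grip": 0.05}
  ]
}}

```text
clock: 3.22
tcp_pos: [0.4578, -0.2837, 0.1122]
orientation: [-3.06, 0.679, 0.002]
contact_force: [0.2, -0.1, 0.7]
grip_width: 0.0498
```

```bash
python3 st.py; python3 - <<'E'
from h import *
d=grab('top');s=grab('side')
a=cv2.resize(d['img'][160:250,325:400,::-1],None,fx=5,fy=5,interpolation=cv2.INTER_CUBIC)
b=cv2.resize(s['img'][200:310,215:300,::-1],None,fx=4.0909,fy=4.0909,interpolation=cv2.INTER_CUBIC)
cv2.imwrite('pics/c2.png',np.hstack([a,b[:450]]))
E
```

```text
t 3.23 tcp [ 0.4578 -0.2837  0.1122] x [ 0.906 -0.423 -0.003] z [ 0.001  0.007 -1.   ] 
q [-0.043, 0.472, 0.625, 2.017, -0.399, 0.776, 0.385] F [ 0.19 -0.1   0.68] M [0.01 0.03 0.03] w 0.0498
```

View pics/c2.png

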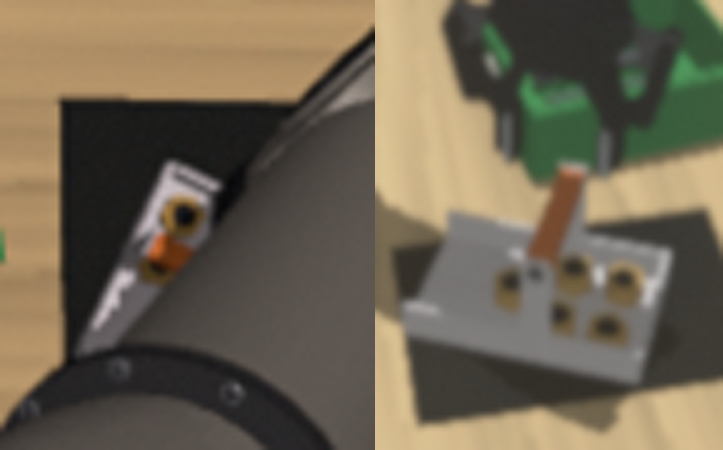

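The side view shows the open fingers at about (508,150) and (605,150), on either side of the bar at about (556,210). I'll correct the small offset and go down.

{"api": "send_rows", "payload": {
  "motion": [
    {"dp": [-0.003, -0.01, 0], "rot": [0.007, 0, -0.018], "grip": 0.05},
    {"dp": [0, 0, -0.02], "rot": [0, 0, 0], "grip": 0.05},
    {"dp": [0, 0, -0.02], "rot": [0, 0, 0], "grip": 0.05},
    {"dp": [0, 0, -0.012], "rot": [0, 0, 0], "grip": 0.05},
    {"dp": [0, 0, 0], "rot": [0, 0, 0], "grip": 0.05}
  ]
}}

```text
clock: 3.95
tcp_pos: [0.4581, -0.2972, 0.0627]
orientation: [-3.048, 0.708, -0.013]
contact_force: [-0.2, -0.2, -0.1]
grip_width: 0.05
```

```bash
python3 st.py
```

```text
t 3.95 tcp [ 0.4581 -0.2972  0.0627] x [ 0.898 -0.441  0.005] z [ 0.011  0.011 -1.   ] 
q [0.039, 0.555, 0.561, 2.029, -0.485, 0.684, 0.459] F [-0.15 -0.17 -0.15] M [0.05 0.07 0.04] w 0.05
```

{"api": "send_rows", "payload": {
  "motion": [
    {"dp": [-0.004, 0.003, -0.003], "rot": [-0.011, 0.011, 0], "grip": 0.05},
    {"dp": [0, 0, 0], "rot": [0, 0, 0], "grip": 0.04},
    {"dp": [0, 0, 0], "rot": [0, 0, 0], "grip": 0.03},
    {"dp": [0, 0, 0], "rot": [0, 0, 0], "grip": 0.025},
    {"dp": [0, 0, 0], "rot": [0, 0, 0], "grip": 0.022}
  ]
}}

```text
clock: 4.58
tcp_pos: [0.4548, -0.2943, 0.0608]
orientation: [3.059, -0.71, 0.003]
contact_force: [0.4, 0.2, 0.3]
grip_width: 0.022
```

```bash
python3 st.py
```

```text
t 4.58 tcp [ 0.4548 -0.2943  0.0608] x [ 0.898 -0.441  0.002] z [ 0.001 -0.002 -1.   ] 
q [0.018, 0.556, 0.572, 2.039, -0.473, 0.674, 0.442] F [0.37 0.18 0.29] M [-0.02 -0.05 -0.01] w 0.022
```

{"api": "send_rows", "payload": {
  "grip_force": 80,
  "motion": [
    {"dp": [0, 0, 0], "rot": [0, 0, 0], "grip": 0.018},
    {"dp": [0, 0, 0], "rot": [0, 0, 0], "grip": 0.012},
    {"dp": [0, 0, 0], "rot": [0, 0, 0], "grip": 0.0},
    {"dp": [0, 0, 0], "rot": [0, 0, 0], "grip": 0.0}
  ]
}}

```text
clock: 5.08
tcp_pos: [0.455, -0.2944, 0.0611]
orientation: [3.059, -0.711, 0.004]
contact_force: [0.1, 0.9, 2.4]
grip_width: 0.0145
```

```bash
python3 st.py
```

```text
t 5.08 tcp [ 0.455  -0.2944  0.0611] x [ 0.898 -0.441  0.003] z [ 0.002 -0.002 -1.   ] 
q [0.018, 0.556, 0.572, 2.039, -0.474, 0.675, 0.442] F [0.06 0.9  2.37] M [0.08 0.08 0.04] w 0.0145
```

{"api": "send_rows", "payload": {
  "motion": [
    {"dp": [0, 0, 0.005], "rot": [0, 0, 0], "grip": 0.0},
    {"dp": [0, 0, 0.01], "rot": [0, 0, 0], "grip": 0.0},
    {"dp": [0, 0, 0.01], "rot": [0, 0, 0], "grip": 0.0},
    {"dp": [0, 0, 0.01], "rot": [0, 0, 0], "grip": 0.0},
    {"dp": [0, 0, 0.005], "rot": [0, 0, 0], "grip": 0.0},
    {"dp": [0, 0, 0], "rot": [0, 0, 0], "grip": 0.0}
  ]
}}

```text
clock: 5.82
tcp_pos: [0.4537, -0.2935, 0.1031]
orientation: [3.059, -0.71, -0.0]
contact_force: [0.9, 0.5, -4.7]
grip_width: 0.0148
```

```bash
python3 st.py; python3 - <<'E'
from h import *
s=grab('side')
cv2.imwrite('pics/c3.png',cv2.resize(s['img'][160:320,190:350,::-1],(600,600),interpolation=cv2.INTER_CUBIC))
E
```

```text
t 5.83 tcp [ 0.4537 -0.2935  0.1031] x [ 0.898 -0.441  0.   ] z [-0.    -0.001 -1.   ] 
q [-0.029, 0.49, 0.629, 2.022, -0.414, 0.756, 0.395] F [ 0.91  0.49 -4.66] M [ 0.02 -0.03  0.03] w 0.0148
```

View pics/c3.png

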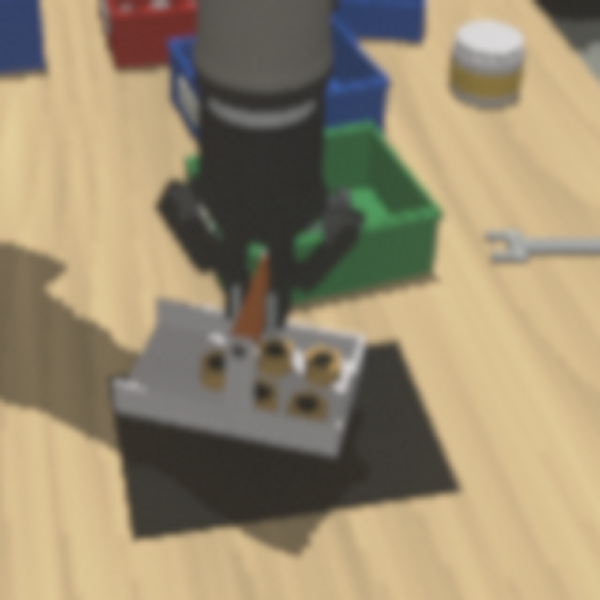

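Lifted level with all five nuts aboard. I'll fit the kinematics from the logged poses to check the tipping pose is reachable.

```bash
cat > kin.py <<'E'
import numpy as np, itertools
from scipy.optimize import least_squares
from scipy.spatial.transform import Rotation as R
def fk(q,p,s):
    c1,h,l1,l2,l3,c7,e1,e2=p
    q=np.array(q)*s; Z=lambda a:R.from_euler('z',a).as_matrix(); Y=lambda a:R.from_euler('y',a).as_matrix()
    A=Z(q[0]+c1)@Y(q[1]);x=np.array([0,0,h])+A@[0,0,l1]
    A=A@Z(q[2]);x=x+A@[e1,0,0];A=A@Y(q[3]);x=x+A@[e2,0,l2];A=A@Z(q[4])@Y(q[5]);x=x+A@[0,0,l3];return x,A@Z(q[6]+c7)
L=[eval(l) for l in open('log.txt')]
L.append([[-1.33808997,0.47771898,0.02235852,1.55635127,-0.01150661,1.10926467,-0.08307917],[0.2254592,0.63567889,0.23042275],[2.565119,1.81199441,-0.00195709919]])
def res(p,s):
    r=[]
    for q,x,o in L:
        X,A=fk(q,p,s); r+=list((X-x)*3)+list((A-R.from_rotvec(o).as_matrix()).ravel())
    return r
if __name__=='__main__':
    out=[]
    for s in itertools.product((1,-1),(1,),(1,-1),(1,),(1,-1),(1,),(1,-1)):
        for c1 in (2.57,-.1):
          for c7 in (0,3.14):
            f=least_squares(res,[c1,.3,.5,.5,.3,c7,0,0],args=(s,),max_nfev=60);out.append((f.cost,s,f.x))
    out.sort(key=lambda a:a[0])
    for c in out[:3]:print(c[0],c[1],c[2].round(4).tolist())
    np.save('kin.npy',np.array(out[0][1:],dtype=object),allow_pickle=True)
E
python3 kin.py
```

```text
0.0001464628631557214 (-1, 1, -1, 1, -1, 1, -1) [-0.0946, 0.27, 0.5109, 0.4429, 0.2835, 3.047, 0.0446, -0.0082]
0.00014646286315572822 (-1, 1, -1, 1, -1, 1, -1) [-0.0946, 0.27, 0.5109, 0.4429, 0.2835, 3.047, 0.0446, -0.0082]
0.19664668571831173 (-1, 1, -1, 1, -1, 1, -1) [3.0627, -0.0743, -0.6799, 0.1091, -0.2594, -0.0789, -0.7548, -0.4746]
```

```bash
cat > ik.py <<'E'
from kin import *
s,p=np.load('kin.npy',allow_pickle=True);s=np.array(s)
lo=np.array([-2.96,-.34,-1.41,.24,-1.37,.17,-2.96]);hi=np.array([2.96,2.1,1.46,2.44,4.51,1.92,2.96])
C=np.array([.553,.105])
def target(psi,th,m=.03,zm=.085):
    A=R.from_euler('ZY',[psi,-th]).as_matrix()   # scoop
    mo=np.array([*(C+m*np.array([np.cos(psi),np.sin(psi)])),zm])
    bar=mo+A@[.085,0,.072]
    # tool: x=scoop x, z=-scoop z ; grasp 17mm behind tcp
    T=A@np.diag([1,-1,-1.]); return bar+T[:,2]*.017,T
def ik(X,T,q0):
    def f(q):
        x,A=fk(q,p,s); return np.r_[(x-X)*5,(A-T).ravel(),(q-q0)*.003]
    r=least_squares(f,np.clip(q0,lo+.05,hi-.05),bounds=(lo+.04,hi-.04),max_nfev=80)
    x,A=fk(r.x,p,s);return r.x,np.linalg.norm(x-X),np.linalg.norm(A-T)
if __name__=='__main__':
    q0=np.array(L[-2][0])
    for psi in np.arange(-2,2.1,.4):
        q=q0.copy();o=[]
        for th in (0,.3,.6,.8,.95):
            X,T=target(psi,th);q,a,b=ik(X,T,q);o.append((th,round(a*1e3),round(b,2)))
        print(round(psi,1),o,q.round(2),X.round(3))
E
python3 ik.py
```

```text
-2.0 [(0, 0, np.float64(0.0)), (0.3, 0, np.float64(0.0)), (0.6, 0, np.float64(0.0)), (0.8, 0, np.float64(0.0)), (0.95, 0, np.float64(0.0))] [-1.26  1.17  1.32  1.61 -0.22  1.5  -1.92] [0.539 0.073 0.186]
-1.6 [(0, 0, np.float64(0.0)), (0.3, 0, np.float64(0.0)), (0.6, 0, np.float64(0.0)), (0.8, 0, np.float64(0.0)), (0.95, 0, np.float64(0.0))] [-1.41  1.12  1.33  1.79 -0.15  1.14 -1.74] [0.552 0.07  0.186]
-1.2 [(0, 0, np.float64(0.0)), (0.3, 0, np.float64(0.0)), (0.6, 0, np.float64(0.0)), (0.8, 0, np.float64(0.0)), (0.95, 0, np.float64(0.0))] [-1.55  1.09  1.38  1.98 -0.15  0.74 -1.51] [0.566 0.073 0.186]
-0.8 [(0, 0, np.float64(0.0)), (0.3, 0, np.float64(0.0)), (0.6, 0, np.float64(0.0)), (0.8, 0, np.float64(0.0)), (0.95, 0, np.float64(0.0))] [-1.62  1.    1.39  2.18 -0.25  0.31 -1.16] [0.577 0.08  0.186]
-0.4 [(0, 0, np.float64(0.0)), (0.3, 0, np.float64(0.0)), (0.6, 0, np.float64(0.0)), (0.8, 0, np.float64(0.0)), (0.95, 0, np.float64(0.0))] [-1.19  0.41  0.74  2.34  1.97  0.45 -2.85] [0.585 0.091 0.186]
-0.0 [(0, 0, np.float64(0.0)), (0.3, 0, np.float64(0.0)), (0.6, 0, np.float64(0.
[... 449 characters left out ...]
.95, 12, np.float64(0.12))] [ 0.94  0.6  -1.13  2.26 -1.33  0.21  2.14] [0.577 0.13  0.186]
1.2 [(0, 0, np.float64(0.0)), (0.3, 0, np.float64(0.0)), (0.6, 0, np.float64(0.0)), (0.8, 0, np.float64(0.0)), (0.95, 0, np.float64(0.0))] [ 0.19  0.41 -0.15  2.17 -1.33  0.89  2.33] [0.566 0.137 0.186]
1.6 [(0, 0, np.float64(0.0)), (0.3, 0, np.float64(0.0)), (0.6, 0, np.float64(0.0)), (0.8, 0, np.float64(0.0)), (0.95, 0, np.float64(0.0))] [ 0.23  0.51 -0.2   1.97 -0.96  1.13  2.29] [0.552 0.14  0.186]
2.0 [(0, 0, np.float64(0.0)), (0.3, 0, np.float64(0.0)), (0.6, 0, np.float64(0.0)), (0.8, 0, np.float64(0.0)), (0.95, 0, np.float64(0.0))] [ 0.19  0.61 -0.23  1.77 -0.69  1.37  2.33] [0.539 0.137 0.186]
```

```bash
cat > sim.py <<'E'
from ik import *
def step(q,X,T):
    def err(q):
        x,A=fk(q,p,s); return np.r_[x-X,R.from_matrix(A@T.T).as_rotvec()]
    for _ in range(4):
        e=err(q);J=np.array([(err(q+1e-5*d)-e)/1e-5 for d in np.eye(7)]).T
        q=q-np.linalg.pinv(J)@e
    return q
q0=np.array(L[-2][0]); x0,_=fk(q0,p,s)
for psi in (-1.6,-1.4,-1.2,-1.0,1.2,1.6):
    q=q0.copy();rec=[]
    X0=np.array([.454,-.2935,.2]);Xe,_=target(psi,0,.02,.12)
    way=[(X0,-.455,0)]+[(X0+(Xe-X0)*a,-.455+(psi+.455)*a,0) for a in np.linspace(.05,1,20)]+[(None,psi,t) for t in np.linspace(.05,.9,18)]
    for X,y,t in way:
        if X is None: X,T=target(psi,t,.02,.12-.03*t)
        else: T=R.from_euler('z',y).as_matrix()@np.diag([1,-1,-1.])
        q=step(q,X,T);rec.append(q)
    rec=np.array(rec);print(psi,'min margin',np.minimum(rec-lo,hi-rec).min(0).round(2),'end',q.round(2),'maxstep',np.abs(np.diff(rec,axis=0)).max().round(2))
E
python3 sim.py
```

```text
-1.6 min margin [1.6  0.69 0.29 0.44 0.92 0.74 1.06] end [-1.36  0.94  1.17  1.78  0.03  1.13 -1.9 ] maxstep 0.08
-1.4 min margin [1.53 0.69 0.25 0.46 0.93 0.71 1.16] end [-1.43  0.92  1.21  1.88  0.06  0.95 -1.8 ] maxstep 0.07
-1.2 min margin [1.45 0.69 0.21 0.46 0.95 0.58 1.26] end [-1.51  0.91  1.25  1.98  0.08  0.75 -1.7 ] maxstep 0.07
-1.0 min margin [1.4  0.7  0.17 0.37 0.97 0.38 1.39] end [-1.56  0.88  1.29  2.07  0.09  0.55 -1.57] maxstep 0.06
1.2 min margin [2.38 0.63 0.74 0.28 0.11 0.54 0.71] end [ 0.17  0.38 -0.13  2.16 -1.26  0.87  2.25] maxstep 0.1
1.6 min margin [2.4  0.6  0.74 0.39 0.42 0.69 0.69] end [ 0.14  0.48 -0.1   1.97 -0.95  1.14  2.27] maxstep 0.07
```

Tipping with scoop yaw -1.4 (mouth towards +y, across the bin) is comfortably within the joint ranges. I'll lift and then carry it smoothly.

{"api": "send_rows", "payload": {
  "motion": [
    {"dp": [0, 0, 0.006], "rot": [0, 0, 0], "grip": 0.0},
    {"dp": [0, 0, 0.012], "rot": [0, 0, 0], "grip": 0.0},
    {"dp": [0, 0, 0.015], "rot": [0, 0, 0], "grip": 0.0},
    {"dp": [0, 0, 0.015], "rot": [0, 0, 0], "grip": 0.0},
    {"dp": [0, 0, 0.015], "rot": [0, 0, 0], "grip": 0.0},
    {"dp": [0, 0, 0.015], "rot": [0, 0, 0], "grip": 0.0},
    {"dp": [0, 0, 0.01], "rot": [0, 0, 0], "grip": 0.0},
    {"dp": [0, 0, 0.005], "rot": [0, 0, 0], "grip": 0.0},
    {"dp": [0.002, 0.004, 0], "rot": [0, 0, -0.012], "grip": 0.0},
    {"dp": [0.003, 0.008, 0], "rot": [0, 0, -0.025], "grip": 0.0},
    {"dp": [0.005, 0.012, 0], "rot": [0, 0, -0.04], "grip": 0.0},
    {"dp": [0.006, 0.015, 0], "rot": [0, 0, -0.05], "grip": 0.0},
    {"dp": [0.006, 0.015, 0], "rot": [0, 0, -0.05], "grip": 0.0},
    {"dp": [0.006, 0.015, 0], "rot": [0, 0, -0.05], "grip": 0.0},
    {"dp": [0.006, 0.015, 0], "rot": [0, 0, -0.05], "grip": 0.0},
    {"dp": [0.006, 0.015, 0], "rot": [0, 0, -0.05], "grip": 0.0},
    {"dp": [0.006, 0.015, 0], "rot": [0, 0, -0.05], "grip": 0.0},
    {"dp": [0.005, 0.012, 0], "rot": [0, 0, -0.04], "grip": 0.0},
    {"dp": [0.003, 0.008, 0], "rot": [0, 0, -0.025], "grip": 0.0},
    {"dp": [0, 0, 0], "rot": [0, 0, 0], "grip": 0.0}
  ]
}}

```text
clock: 8.38
tcp_pos: [0.5056, -0.1491, 0.1961]
orientation: [2.816, -1.389, -0.021]
contact_force: [-0.3, -0.3, -4.8]
grip_width: 0.0144
```

```bash
python3 st.py
```

```text
t 8.38 tcp [ 0.5056 -0.1491  0.1961] x [ 0.609 -0.793 -0.011] z [-0.012  0.005 -1.   ] 
q [-0.477, 0.361, 0.813, 1.974, -0.321, 0.952, -0.42] F [-0.27 -0.26 -4.77] M [-0.03 -0.05 -0.  ] w 0.0144
```

{"api": "send_rows", "payload": {
  "motion": [
    {"dp": [0.002, 0.005, 0], "rot": [-0.002, -0.006, -0.015], "grip": 0.0},
    {"dp": [0.005, 0.01, 0], "rot": [-0.003, -0.006, -0.03], "grip": 0.0},
    {"dp": [0.007, 0.014, 0], "rot": [0, 0, -0.05], "grip": 0.0},
    {"dp": [0.007, 0.015, 0], "rot": [0, 0, -0.055], "grip": 0.0},
    {"dp": [0.007, 0.015, 0], "rot": [0, 0, -0.055], "grip": 0.0},
    {"dp": [0.007, 0.015, 0], "rot": [0, 0, -0.055], "grip": 0.0},
    {"dp": [0.007, 0.015, 0], "rot": [0, 0, -0.055], "grip": 0.0},
    {"dp": [0.007, 0.015, 0], "rot": [0, 0, -0.05], "grip": 0.0},
    {"dp": [0.006, 0.013, 0], "rot": [0, 0, -0.04], "grip": 0.0},
    {"dp": [0.005, 0.01, 0], "rot": [0, 0, -0.03], "grip": 0.0},
    {"dp": [0.003, 0.006, 0], "rot": [0, 0, -0.02], "grip": 0.0},
    {"dp": [0, 0, 0], "rot": [0, 0, 0], "grip": 0.0}
  ]
}}

```text
clock: 9.88
tcp_pos: [0.568, -0.0132, 0.1944]
orientation: [2.406, -2.019, -0.001]
contact_force: [0.8, 0.3, -4.6]
grip_width: 0.0146
```

```bash
python3 st.py; python3 - <<'E'
from h import *
d=grab('top');s=grab('side')
a=cv2.resize(d['img'][140:240,190:310,::-1],None,fx=4,fy=4,interpolation=cv2.INTER_CUBIC)
b=cv2.resize(s['img'][130:230,210:290,::-1],None,fx=4,fy=4,interpolation=cv2.INTER_CUBIC)
cv2.imwrite('pics/c4.png',np.hstack([a,b]))
E
```

```text
t 9.88 tcp [ 0.568  -0.0132  0.1944] x [ 0.174 -0.985 -0.   ] z [-0.001 -0.    -1.   ] 
q [-0.758, 0.468, 0.897, 1.895, -0.436, 0.989, -1.062] F [ 0.75  0.26 -4.6 ] M [-0.05  0.04  0.01] w 0.0146
```

View pics/c4.png

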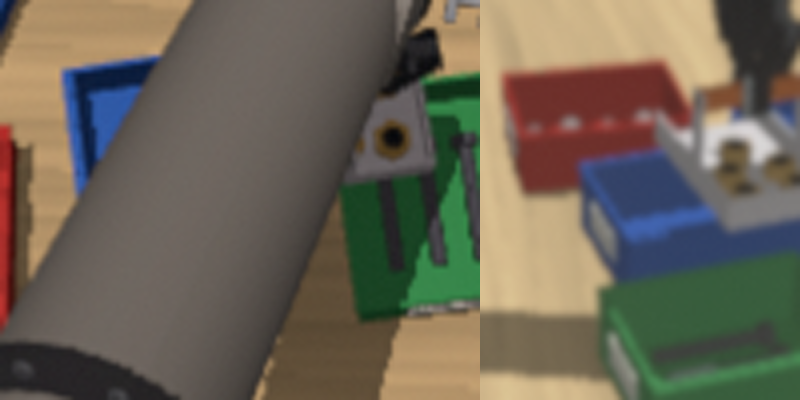

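Nuts are still aboard and the mouth is over the blue bin. I'll compute the tilt rows about the mouth.

```bash
python3 - <<'E'
from ik import *
x0=np.array([.568,-.0132,.1944])
for th,z in ((0,.14),(0,.1),(.1,.1),(.2,.095),(.3,.09),(.4,.088),(.5,.086),(.6,.085),(.7,.085),(.8,.085),(.9,.085)):
    X,T=target(-1.397,th,.03,z);print(th,X.round(4),(X-x0).round(4));x0=X
E
```

```text
0 [ 0.5729 -0.0083  0.195 ] [0.0049 0.0049 0.0006]
0 [ 0.5729 -0.0083  0.155 ] [ 0.    0.   -0.04]
0.1 [ 0.5719 -0.0024  0.1632] [-0.001   0.0058  0.0082]
0.2 [0.5707 0.0042 0.1658] [-0.0012  0.0066  0.0026]
0.3 [0.5694 0.0115 0.1677] [-0.0013  0.0073  0.0019]
0.4 [0.568  0.0194 0.1718] [-0.0014  0.008   0.0041]
0.5 [0.5665 0.028  0.175 ] [-0.0015  0.0085  0.0033]
0.6 [0.5649 0.0369 0.1784] [-0.0016  0.009   0.0034]
0.7 [0.5633 0.0463 0.1818] [-0.0016  0.0094  0.0034]
0.8 [0.5616 0.056  0.1843] [-0.0017  0.0097  0.0025]
0.9 [0.5599 0.0658 0.1858] [-0.0017  0.0099  0.0015]
```

{"api": "send_rows", "payload": {
  "motion": [
    {"dp": [0.002, 0.002, -0.005], "rot": [0, 0, 0], "grip": 0.0},
    {"dp": [0.003, 0.003, -0.01], "rot": [0, 0, 0], "grip": 0.0},
    {"dp": [0, 0, -0.01], "rot": [0, 0, 0], "grip": 0.0},
    {"dp": [0, 0, -0.01], "rot": [0, 0, 0], "grip": 0.0},
    {"dp": [0, 0, -0.004], "rot": [0, 0, 0], "grip": 0.0},
    {"dp": [-0.001, 0.003, 0.004], "rot": [-0.049, -0.009, 0], "grip": 0.0},
    {"dp": [0, 0.003, 0.004], "rot": [-0.049, -0.009, 0], "grip": 0.0},
    {"dp": [-0.001, 0.003, 0.001], "rot": [-0.049, -0.009, 0], "grip": 0.0},
    {"dp": [0, 0.003, 0.001], "rot": [-0.049, -0.009, 0], "grip": 0.0},
    {"dp": [0, 0, 0], "rot": [0, 0, 0], "grip": 0.0}
  ]
}}

```text
clock: 11.22
tcp_pos: [0.5699, 0.0019, 0.1616]
orientation: [2.294, -1.935, 0.234]
contact_force: [0.3, -0.4, -5.6]
grip_width: 0.0146
```

```bash
cat >> st.py <<'E'
# scoop tilt & mouth from tcp
A=M@np.diag([1,-1,-1]);b=o['tcp_pos']-M[:,2]*.017;m=b-A@[.085,0,.072]
print('tilt',np.arcsin(A[2,0]).round(3),'roll',A[2,1].round(3),'yaw',np.arctan2(A[1,0],A[0,0]).round(3),'mouth',m.round(4))
E
python3 st.py
```

```text
t 11.22 tcp [0.5699 0.0019 0.1616] x [ 0.165 -0.965  0.202] z [ 0.034 -0.199 -0.979] 
q [-0.945, 0.565, 0.981, 1.945, -0.344, 0.861, -1.225] F [ 0.34 -0.4  -5.61] M [0.56 0.06 0.02] w 0.0146
tilt 0.204 roll -0.0 yaw -1.401 mouth [0.5577 0.073  0.0906]
```

{"api": "send_rows", "payload": {
  "motion": [
    {"dp": [-0.001, 0.004, 0.002], "rot": [-0.049, -0.009, 0], "grip": 0.0},
    {"dp": [0, 0.004, 0.002], "rot": [-0.049, -0.009, 0], "grip": 0.0},
    {"dp": [-0.001, 0.004, 0.002], "rot": [-0.049, -0.009, 0], "grip": 0.0},
    {"dp": [0, 0.004, 0.002], "rot": [-0.049, -0.009, 0], "grip": 0.0},
    {"dp": [-0.001, 0.004, 0.002], "rot": [-0.049, -0.009, 0], "grip": 0.0},
    {"dp": [-0.001, 0.004, 0.002], "rot": [-0.049, -0.009, 0], "grip": 0.0},
    {"dp": [-0.001, 0.005, 0.002], "rot": [-0.049, -0.009, 0], "grip": 0.0},
    {"dp": [-0.001, 0.005, 0.002], "rot": [-0.049, -0.009, 0], "grip": 0.0},
    {"dp": [0, 0, 0], "rot": [0, 0, 0], "grip": 0.0},
    {"dp": [0, 0, 0], "rot": [0, 0, 0], "grip": 0.0}
  ]
}}

```text
clock: 12.48
tcp_pos: [0.5649, 0.033, 0.1788]
orientation: [2.043, -1.742, 0.646]
contact_force: [-0.4, 0.0, -3.6]
grip_width: 0.0147
```

```bash
python3 st.py; python3 - <<'E'
from h import *
s=grab('side')
cv2.imwrite('pics/c5.png',cv2.resize(s['img'][120:220,210:310,::-1],(500,500),interpolation=cv2.INTER_CUBIC))
E
```

```text
t 12.47 tcp [0.5649 0.033  0.1788] x [ 0.127 -0.813  0.568] z [ 0.1   -0.559 -0.823] 
q [-1.286, 0.798, 1.19, 1.948, -0.162, 0.869, -1.528] F [-0.39  0.03 -3.64] M [1.04 0.17 0.01] w 0.0147
tilt 0.604 roll 0.011 yaw -1.416 mouth [0.5596 0.0713 0.0853]
```

View pics/c5.png

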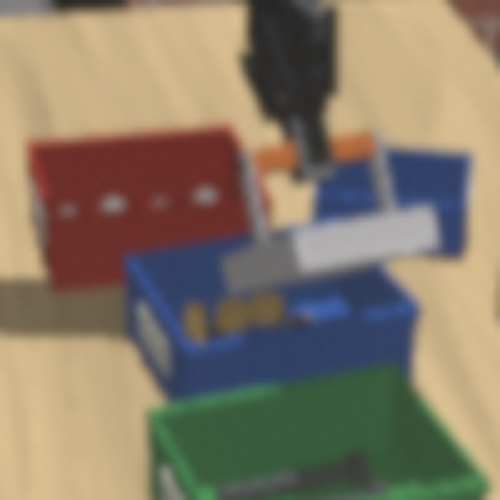

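At least three nuts are visible in the blue bin, around (185-285, 315). I'll tilt further so that any left slide out too.

{"api": "send_rows", "payload": {
  "motion": [
    {"dp": [-0.001, 0.005, 0.002], "rot": [-0.049, -0.009, 0], "grip": 0.0},
    {"dp": [-0.001, 0.005, 0.002], "rot": [-0.049, -0.009, 0], "grip": 0.0},
    {"dp": [-0.001, 0.005, 0.002], "rot": [-0.049, -0.009, 0], "grip": 0.0},
    {"dp": [-0.001, 0.005, 0.001], "rot": [-0.049, -0.009, 0], "grip": 0.0},
    {"dp": [-0.001, 0.005, 0.001], "rot": [-0.049, -0.009, 0], "grip": 0.0},
    {"dp": [0, 0, 0], "rot": [0, 0, 0], "grip": 0.0},
    {"dp": [0, 0, 0], "rot": [0, 0, 0], "grip": 0.0},
    {"dp": [0, 0, 0], "rot": [0, 0, 0], "grip": 0.0},
    {"dp": [0, 0, 0], "rot": [0, 0, 0], "grip": 0.0}
  ]
}}

```text
clock: 13.65
tcp_pos: [0.5605, 0.0604, 0.1874]
orientation: [1.867, -1.596, 0.879]
contact_force: [0.3, 0.8, -2.6]
grip_width: 0.0148
```

```bash
python3 st.py; python3 - <<'E'
from h import *
d=grab('top');s=grab('side')
a=cv2.resize(d['img'][140:240,190:270,::-1],None,fx=5,fy=5,interpolation=cv2.INTER_CUBIC)
b=cv2.resize(s['img'][130:230,225:305,::-1],None,fx=5,fy=5,interpolation=cv2.INTER_CUBIC)
cv2.imwrite('pics/c6.png',np.hstack([a,b]))
E
```

```text
t 13.65 tcp [0.5605 0.0604 0.1874] x [ 0.092 -0.643  0.76 ] z [ 0.138 -0.748 -0.65 ] 
q [-1.417, 1.003, 1.251, 1.917, -0.094, 0.932, -1.67] F [ 0.33  0.79 -2.6 ] M [ 1.37  0.24 -0.04] w 0.0148
tilt 0.863 roll 0.02 yaw -1.429 mouth [0.5603 0.074  0.0871]
```

View pics/c6.png

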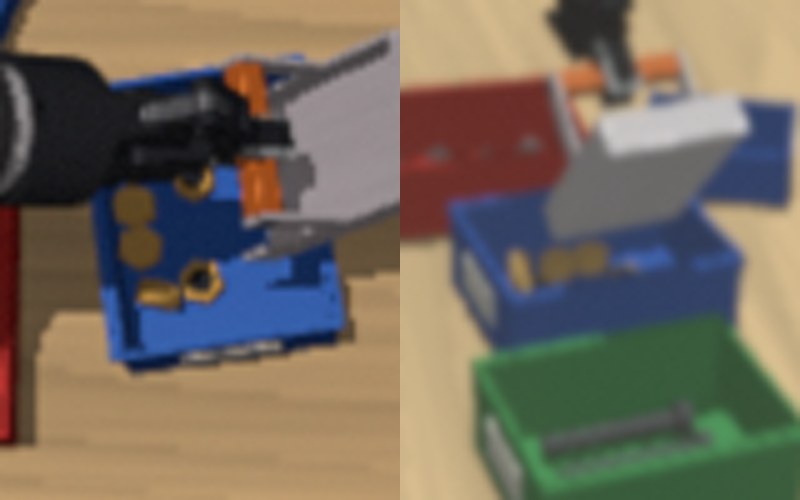

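The top view shows five nuts lying in the blue bin: (190,180), (135,205), (140,245), (200,280) and (160,293). I'll raise the scoop and level it.

{"api": "send_rows", "payload": {
  "motion": [
    {"dp": [0, 0, 0.02], "rot": [0, 0, 0], "grip": 0.0},
    {"dp": [0, 0, 0.02], "rot": [0, 0, 0], "grip": 0.0},
    {"dp": [0.001, -0.008, 0], "rot": [0.095, 0.013, 0], "grip": 0.0},
    {"dp": [0.001, -0.008, 0], "rot": [0.095, 0.013, 0], "grip": 0.0},
    {"dp": [0.001, -0.008, 0], "rot": [0.095, 0.013, 0], "grip": 0.0},
    {"dp": [0.001, -0.008, 0], "rot": [0.095, 0.013, 0], "grip": 0.0},
    {"dp": [0.001, -0.008, 0], "rot": [0.095, 0.013, 0], "grip": 0.0},
    {"dp": [0.001, -0.008, 0], "rot": [0.095, 0.013, 0], "grip": 0.0},
    {"dp": [0.001, -0.008, 0], "rot": [0.095, 0.013, 0], "grip": 0.0},
    {"dp": [0.001, -0.008, 0], "rot": [0.095, 0.013, 0], "grip": 0.0},
    {"dp": [0, -0.004, 0], "rot": [0.06, 0.01, 0], "grip": 0.0},
    {"dp": [0, 0, 0], "rot": [0, 0, 0], "grip": 0.0}
  ]
}}

```text
clock: 15.25
tcp_pos: [0.5682, -0.0214, 0.2462]
orientation: [-2.341, 2.055, -0.064]
contact_force: [-0.4, -0.4, -2.6]
grip_width: 0.0146
```

```bash
python3 st.py
```

```text
t 15.25 tcp [ 0.5682 -0.0214  0.2462] x [ 0.13  -0.991  0.014] z [ 0.048 -0.007 -0.999] 
q [-0.867, 0.405, 1.034, 1.88, -0.404, 1.032, -1.113] F [-0.39 -0.36 -2.61] M [0.02 0.08 0.01] w 0.0146
tilt 0.014 roll 0.046 yaw -1.441 mouth [0.5598 0.0625 0.1901]
```

{"api": "send_rows", "payload": {
  "motion": [
    {"dp": [-0.002, -0.008, -0.005], "rot": [0.004, 0.024, 0.04], "grip": 0.0},
    {"dp": [-0.005, -0.015, -0.005], "rot": [0.003, 0.024, 0.08], "grip": 0.0},
    {"dp": [-0.005, -0.016, -0.005], "rot": [0, 0, 0.085], "grip": 0.0},
    {"dp": [-0.005, -0.016, 0], "rot": [0, 0, 0.085], "grip": 0.0},
    {"dp": [-0.005, -0.016, 0], "rot": [0, 0, 0.085], "grip": 0.0},
    {"dp": [-0.005, -0.016, 0], "rot": [0, 0, 0.085], "grip": 0.0},
    {"dp": [-0.005, -0.016, 0], "rot": [0, 0, 0.085], "grip": 0.0},
    {"dp": [-0.005, -0.016, 0], "rot": [0, 0, 0.085], "grip": 0.0},
    {"dp": [-0.005, -0.016, 0], "rot": [0, 0, 0.085], "grip": 0.0},
    {"dp": [-0.005, -0.016, 0], "rot": [0, 0, 0.085], "grip": 0.0},
    {"dp": [-0.005, -0.016, 0], "rot": [0, 0, 0.085], "grip": 0.0},
    {"dp": [-0.005, -0.016, 0], "rot": [0, 0, 0.085], "grip": 0.0},
    {"dp": [-0.005, -0.016, 0], "rot": [0, 0, 0.085], "grip": 0.0},
    {"dp": [-0.005, -0.016, 0], "rot": [0, 0, 0.085], "grip": 0.0},
    {"dp": [-0.005, -0.016, 0], "rot": [0, 0, 0.085], "grip": 0.0},
    {"dp": [-0.005, -0.016, 0], "rot": [0, 0, 0.085], "grip": 0.0},
    {"dp": [-0.005, -0.012, 0], "rot": [0, 0, 0.06], "grip": 0.0},
    {"dp": [-0.003, -0.006, 0], "rot": [0, 0, 0.03], "grip": 0.0},
    {"dp": [0, 0, 0], "rot": [0, 0, 0], "grip": 0.0}
  ]
}}

```text
clock: 17.62
tcp_pos: [0.4767, -0.2929, 0.2347]
orientation: [3.104, 0.047, 0.008]
contact_force: [1.0, 0.2, -2.6]
grip_width: 0.0147
```

```bash
python3 st.py
```

```text
t 17.62 tcp [ 0.4767 -0.2929  0.2347] x [1.    0.03  0.004] z [ 0.006 -0.037 -0.999] 
q [-0.144, 0.32, 0.705, 1.885, -0.21, 0.995, 0.677] F [ 1.01  0.21 -2.61] M [0.12 0.03 0.01] w 0.0147
tilt 0.004 roll -0.037 yaw 0.03 mouth [ 0.3921 -0.2975  0.1794]
```

{"api": "send_rows", "payload": {
  "motion": [
    {"dp": [0.002, -0.001, -0.01], "rot": [0.02, 0.003, -0.015], "grip": 0.0},
    {"dp": [0, 0, -0.02], "rot": [0.017, 0.003, -0.015], "grip": 0.0},
    {"dp": [0, 0, -0.025], "rot": [0, 0, 0], "grip": 0.0},
    {"dp": [0, 0, -0.025], "rot": [0, 0, 0], "grip": 0.0},
    {"dp": [0, 0, -0.025], "rot": [0, 0, 0], "grip": 0.0},
    {"dp": [0, 0, -0.02], "rot": [0, 0, 0], "grip": 0.0},
    {"dp": [0, 0, -0.015], "rot": [0, 0, 0], "grip": 0.0},
    {"dp": [0, 0, -0.005], "rot": [0, 0, 0], "grip": 0.0},
    {"dp": [0, 0, 0], "rot": [0, 0, 0], "grip": 0.0}
  ]
}}

```text
clock: 18.75
tcp_pos: [0.4818, -0.2904, 0.0811]
orientation: [-3.139, -0.001, 0.009]
contact_force: [0.1, -0.4, -2.0]
grip_width: 0.0146
```

```bash
python3 st.py
```

```text
t 18.75 tcp [ 0.4818 -0.2904  0.0811] x [ 1.     0.    -0.006] z [-0.006  0.002 -1.   ] 
q [-0.001, 0.55, 0.569, 1.975, -0.428, 0.743, 0.825] F [ 0.09 -0.44 -2.05] M [-0.03 -0.03  0.  ] w 0.0146
tilt -0.006 roll 0.002 yaw 0.0 mouth [ 0.3965 -0.2903  0.0265]
```

{"api": "send_rows", "payload": {
  "motion": [
    {"dp": [-0.003, -0.0035, -0.005], "rot": [-0.002, -0.006, 0], "grip": 0.0},
    {"dp": [0, 0, -0.006], "rot": [0, 0, 0], "grip": 0.0},
    {"dp": [0, 0, -0.004], "rot": [0, 0, 0], "grip": 0.0},
    {"dp": [0, 0, -0.002], "rot": [0, 0, 0], "grip": 0.0},
    {"dp": [0, 0, 0], "rot": [0, 0, 0], "grip": 0.0}
  ]
}}

```text
clock: 19.38
tcp_pos: [0.4797, -0.2948, 0.0646]
orientation: [3.141, 0.0, 0.006]
contact_force: [0.4, 0.3, -2.4]
grip_width: 0.0146
```

```bash
python3 st.py
```

```text
t 19.38 tcp [ 0.4797 -0.2948  0.0646] x [1.    0.    0.004] z [ 0.004 -0.001 -1.   ] 
q [0.025, 0.57, 0.547, 1.988, -0.453, 0.7, 0.854] F [ 0.42  0.33 -2.42] M [-0.01 -0.03 -0.01] w 0.0146
tilt 0.004 roll -0.001 yaw 0.0 mouth [ 0.3949 -0.2949  0.0093]
```

{"api": "send_rows", "payload": {
  "motion": [
    {"dp": [0, 0, -0.0015], "rot": [0, 0, 0], "grip": 0.0},
    {"dp": [0, 0, -0.001], "rot": [0, 0, 0], "grip": 0.0},
    {"dp": [0, 0, -0.001], "rot": [0, 0, 0], "grip": 0.0},
    {"dp": [0, 0, 0], "rot": [0, 0, 0], "grip": 0.0}
  ]
}}

```text
clock: 19.88
tcp_pos: [0.4801, -0.2949, 0.0612]
orientation: [3.14, 0.0, 0.007]
contact_force: [-0.2, 0.8, -1.1]
grip_width: 0.0147
```

```bash
python3 st.py
```

```text
t 19.88 tcp [ 0.4801 -0.2949  0.0612] x [1.    0.    0.004] z [ 0.004 -0.001 -1.   ] 
q [0.029, 0.576, 0.543, 1.989, -0.457, 0.694, 0.857] F [-0.25  0.79 -1.11] M [ 0.    0.14 -0.08] w 0.0147
tilt 0.004 roll -0.001 yaw 0.0 mouth [ 0.3953 -0.295   0.0058]
```

{"api": "send_rows", "payload": {
  "motion": [
    {"dp": [0, 0, -0.0007], "rot": [0, 0, 0], "grip": 0.0},
    {"dp": [0, 0, 0], "rot": [0, 0, 0], "grip": 0.0},
    {"dp": [0, 0, 0], "rot": [0, 0, 0], "grip": 0.017},
    {"dp": [0, 0, 0], "rot": [0, 0, 0], "grip": 0.022},
    {"dp": [0, 0, 0], "rot": [0, 0, 0], "grip": 0.03},
    {"dp": [0, 0, 0], "rot": [0, 0, 0], "grip": 0.045},
    {"dp": [0, 0, 0], "rot": [0, 0, 0], "grip": 0.05},
    {"dp": [0, 0, 0], "rot": [0, 0, 0], "grip": 0.05}
  ]
}}

```text
clock: 20.88
tcp_pos: [0.4811, -0.2957, 0.0618]
orientation: [3.139, -0.0, 0.011]
contact_force: [0.6, 0.1, 0.1]
grip_width: 0.0499
```

```bash
python3 st.py
```

```text
t 20.88 tcp [ 0.4811 -0.2957  0.0618] x [ 1.    -0.     0.007] z [ 0.007 -0.002 -1.   ] 
q [0.029, 0.575, 0.543, 1.987, -0.458, 0.693, 0.858] F [0.57 0.12 0.13] M [ 0.    0.01 -0.01] w 0.0499
tilt 0.007 roll -0.002 yaw -0.0 mouth [ 0.3965 -0.2958  0.0063]
```

{"api": "send_rows", "payload": {
  "motion": [
    {"dp": [0, 0, 0.01], "rot": [0, 0, 0], "grip": 0.05},
    {"dp": [0, 0, 0.02], "rot": [0, 0, 0], "grip": 0.05},
    {"dp": [0, 0, 0.04], "rot": [0, 0, 0], "grip": 0.05},
    {"dp": [0, 0, 0.04], "rot": [0, 0, 0], "grip": 0.05},
    {"dp": [0, 0, 0.04], "rot": [0, 0, 0], "grip": 0.05},
    {"dp": [-0.01, -0.04, 0.02], "rot": [0, 0, 0], "grip": 0.05},
    {"dp": [-0.02, -0.05, 0], "rot": [0, 0, 0], "grip": 0.05},
    {"dp": [-0.02, -0.05, 0], "rot": [0, 0, 0], "grip": 0.05},
    {"dp": [-0.02, -0.05, 0], "rot": [0, 0, 0], "grip": 0.05},
    {"dp": [-0.02, -0.05, 0], "rot": [0, 0, 0], "grip": 0.05},
    {"dp": [-0.02, -0.03, 0], "rot": [0, 0, 0], "grip": 0.05},
    {"dp": [0, 0, 0], "rot": [0, 0, 0], "grip": 0.05},
    {"dp": [0, 0, 0], "rot": [0, 0, 0], "grip": 0.05}
  ]
}}

```text
clock: 22.5
tcp_pos: [0.3667, -0.5719, 0.2461]
orientation: [3.136, 0.006, 0.018]
contact_force: [0.8, 0.6, -0.3]
grip_width: 0.0499
```

```bash
python3 st.py; python3 - <<'E'
from h import *
d=grab('top')
np.save('top2.npy',d,allow_pickle=True)
cv2.imwrite('pics/c7.png',cv2.resize(d['img'][80:270,130:400,::-1],(800,563),interpolation=cv2.INTER_CUBIC))
E
```

```text
t 22.5 tcp [ 0.3667 -0.5719  0.2461] x [1.    0.004 0.011] z [ 0.012 -0.005 -1.   ] 
q [0.443, 0.546, 0.701, 1.571, -0.383, 1.154, 1.23] F [ 0.84  0.6  -0.35] M [-0.01 -0.01 -0.03] w 0.0499
tilt 0.011 roll -0.005 yaw 0.004 mouth [ 0.2823 -0.5726  0.1902]
```

View pics/c7.png

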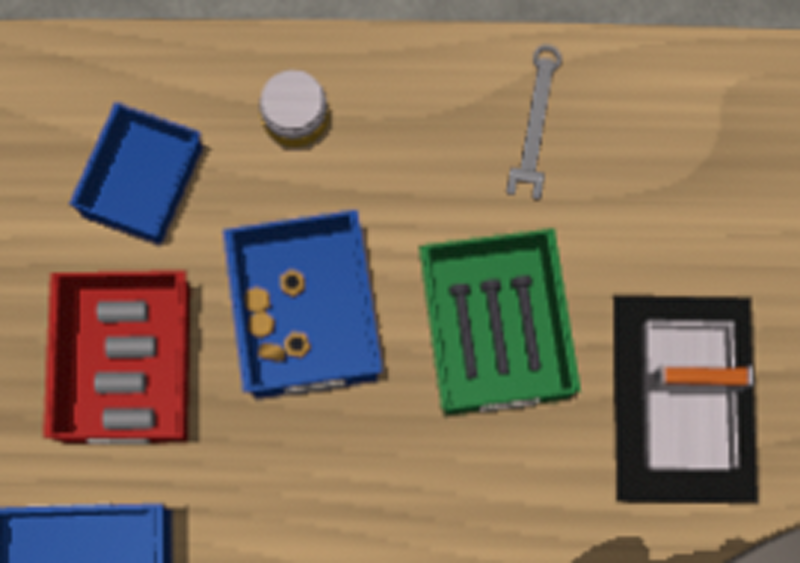

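The final view shows the empty scoop square in the middle of the mat, with the tray spanning about (645-740, 320-470) and the mat (615-757, 296-502). All five nuts are in the blue bin, and the bystanders look unmoved. Handing in.

```bash
python3 -c "
from bench import hand_in
print(hand_in())"
```

```text
the job is handed in; nothing more can be done
None
```

I carried the scoop by its orange bar to the mid-sized blue bin, tipped all five nuts in over the open edge, and set it back on its mat. I handed the job in after about 22.5 s of the 58 s allowed.

- **Nuts:** the last top picture shows five nuts in the blue bin and an empty scoop. The wrist force fell from about 4.7 N to 2.6 N after tipping, which fits five nuts plus some drift in the reading.
- **Scoop:** it was lowered until the mat took part of its weight, then released level. From the arm's pose it lies within about 2 mm of the mat's centre, square to it.
- **Bystanders:** the bins, tin and wrench look unmoved in that picture, but I judged this by eye and did not measure it. The gripper is well clear of everything.
- **Disagreements:** the arm often ran several millimetres over or short on a move, which I corrected before grasping and before setting down. No final check failed.

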